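# Set and lock the flow, then draw four clicks on the doser and hold

### The job

Turn the regulator's knob so its pointer points at the raised mark, then slide the fork lock fully home over the knob. Then press the doser's ratchet lever down by its paddle exactly four clicks, never on to the fifth, and finish while holding it down there: the lever springs back if let go. Leave the dish, the bottle and the jar where they stand.

Things in the scene. Friction and masses are not known exactly. Their poses are not given: they have to be found in the camera images.
- regulator: fixed flow regulator: aluminium block 90 x 200 x 50 mm high, long along its y. Origin: centre of the underside. The black knob's upright axis is at its (0, -45 mm); the steel fork lock slides on top along its y, towards the knob (-y). A low gauge sticks out 52 mm beyond its +x face
- knob (a joint): knob angle, rad, grows clockwise seen from above, free range 0 to 2.6, stays where left. 1.80 when the pointer points at the mark (the bar then lies along the block's y). The pointed end of the bar, with a white line on top, is the pointer. Turning it takes about 0.03 Nm
- knob_grip (a point): point on the knob's axis, 82 mm above the table; its x axis runs along the bar to the pointer. Knob: black disc 48 mm across, 8 mm high on the block, with an upright bar on it 14 mm thick, 36 mm high (top 94 mm above the table), from 20 mm behind the axis to 25 mm ahead of it
- mark (a point): top of the raised dark steel mark, a rib 5 x 13 mm, 6 mm high, on the block, 36 mm from the knob's axis towards the block's -y end
- lock (a joint): fork lock travel, m: 0 fully back, 0.050 fully home against its stop, with its two tines (8 mm wide and high, 22 mm apart) either side of the knob's bar. It enters freely only when the knob is at the mark; otherwise the tines strike the bar. Moves with about 1.2 N and stays where left
- lock_tab (a point): middle of the grey upright tab on the lock by which it is moved, 87 mm above the table; tab 14 mm thick along the block's x, 22 mm along its y, from 68 to 102 mm above the table, the fork plate (38 mm wide) below it; moves with the lock, 52 mm from the knob's axis when home
- doser: fixed lever doser: grey base plate 270 x 110 x 12 mm with a column 140 mm high carrying the lever and, beyond it, a syringe. Origin: on the table, 45 mm towards -x from the middle of the plate. The lever points to its -x
- lever_pivot (a point): the lever's pivot, on the column 60 mm towards the doser's +x from its origin, 120 mm above the table; the hinge lies along the doser's y
- lever (a joint): lever angle pressed down, rad: 0 at rest (sloping up 0.30 rad above level), up to 0.84. Evenly spaced clicks, to be felt (10 to 17 mm of paddle travel each). A spring pushes it up all the way; at the paddle the resistance swells to 7 to 10 N on the way to each click, then drops by 3 to 5 N; the click is done when it has fallen and just begins to rise again
- paddle: black rubber pad on the lever's end, 44 x 36 x 8 mm, to be pressed from above; origin at the centre of its underside, 110 mm from the pivot, z out of its upper face
- paddle_top (a point): centre of the paddle's upper face, about 160 mm above the table at rest
- dish: loose small open glass dish, 60 mm across, 30 mm high, on the doser's plate beyond the column; origin at the underside
- bottle: loose glass bottle, blue cap, 62 mm across, 150 mm high; origin at the underside
- jar: loose amber jar, 48 mm across, 55 mm high; origin at the underside

How it is judged:
By the outcome, as a careful person would: the job done as asked, in the order asked, and still so for the second after the job is handed in, while the arm keeps its last pose, push and grip.
It also fails if it takes over 72 s, if anything falls off the work surface, if the arm or the gripper's body presses on something with over 40 N, if the wrist force passes 120 N, or if a joint passes its speed limit or range.

### The arm

A 6-joint arm with a two-finger parallel gripper is mounted at the origin on the work surface. World frame = base frame: x ahead of the robot, y to its left, z up, the work surface at z = 0. Lengths are in m, angles in rad, forces in N, time in s.
With the tool pointing down it reaches from about 0.325 to 1 m from the base axis. Payload 5.1 kg.
Tool frame: the origin (TCP) lies at the very end of the fingers, on their centre line; the grasp point (between the pads) lies 19 mm behind it (ctrl.pinch_z is the distance from the TCP to the grasp point, in m); y points along the fingers, x is the direction in which the jaws open and shut, and the axes are right-handed (so a half turn about y gives the same grasp; the last joint's range is limited). The gripper opens to 85 mm and grips with 20 to 120 N. Pads are 22 mm wide; open, the fingers measure 114 mm over their backs; the gripper's body (76 mm by 85 mm) begins 54 mm behind the grasp point. The pads swing forward as they close: fully open they stand 13 mm farther back than shut.
Start: joints at [1.254, 0.124, 1.65, -0, 1.367, -0.083], TCP at [0.151, 0.632, 0.231] pointing down, gripper open.
Joint ranges: [-2.61, 2.61], [-1.02, 2.33], [0.03, 2.71], [-1.35, 4.49], [0.32, 2.68], [-2.91, 2.91]. Speed limits (rad/s): [2.57, 2.57, 3.14, 3.14, 3.14, 3.14].

### API

Orientations are given as [roll, pitch, yaw] about the fixed x, y, z axes, in that order (R = Rz(yaw) Ry(pitch) Rx(roll)).
In Python, from cell import ctrl, vision, spotter gives the robot as it stands.
- The arm moves only by the tool send_rows, never from a script. Its argument "motion" is a list of rows, each a list of 6 numbers: the shift along the tool's x, y, z in cm, then the turn, a rotation vector about the tool's x, y, z in degrees. In form: [[x, y, z, wx, wy, wz], ...]. A call has 1 to 5 rows; each row is the pose to reach, as a shift and turn from the pose commanded when the call began, along the tool's axes at that moment; what a row does not reach only later rows make up. A row lasts 1/12 s, in which the tool goes at most 41.7 mm and 7.16 degrees, less where a joint would pass 70% of its speed; a pose out of reach is approached as far as the arm can. A call with a gripper value outside its range is refused whole. "claw" is the opening, from 0 (shut) to 1 (fully open), set as the call begins (left out, the last holds). The fingers move at their own pace and stop on an object; "grip_force" is the grip in N (left out, the last holds). Time passes only in rows, so rows that repeat a pose let the fingers close. It gives the time, the measured TCP pose, the force and the opening at its end, in the units of the state.
- ctrl.sense(): the state, without advancing time (a new reading comes with each control period).
- vision.camera(name): name is "side" or "top" or "wrist"; returns (picture, depth): 480x640x3 uint8, blue, green, red; 480x640 float32, m along the optical axis (not along the pixel's ray), 0 where there is no reading.
- vision.camera_model(name): a dict with "fov_y" (degrees; the focal length in pixels is half the picture's height over the tangent of half this angle, whatever the lens; pixels are square), "cx", "cy" (the principal point, pixels), "k1" (the pictures are not rectified: a ray, as slopes to the right and down, at radius r is drawn at 1 + k1 r^2 times it, then the intrinsics apply), "rvec" (rotation vector, rad) and "tvec" (3), from world to camera coordinates, as OpenCV has them. Camera axes: x right, y down, z forward; pixel columns grow to the right and rows downward; lengths in m; the calibration is good to about 2 mm. A picture is of the moment at which its call begins: read the wrist's pose just before it. camera_model takes no time and is no camera call; for the wrist camera it gives the pose at the moment of the call.
- ctrl.job_done(): hands the job in, once; it reports no verdict.
Trained networks look in the newest picture that a camera, given by its name, has taken for a name from the list of things; names that differ only in an ending like _2 or _b are one class to them, and where a whole thing is asked for, a point or a joint stands for the part that bears it (a point fixed in the world has none). Each returns a list of dicts, best first, with "score" (0 to 1); they miss things now and then, are a little off and sometimes report something else, mostly with a low value. They report only what shows in the picture. A call takes as long as a camera call.
- spotter.look_for(camera, thing): "at" ([row, column] in pixels, amid what is visible of it).
- spotter.trace(camera, thing): "pixels" (480x640 bool, what is visible of it) and "at" ([row, column] in pixels, amid what is visible of it).
The state is a dict: "time": time; "joint_positions": joint angles; "qd": joint speeds; "joint_torque": joint torques, N m; "tool_pos": TCP position; "eef_rot": TCP orientation; "wrist_force": force on the tool from outside, world axes, zero at the start; "moment": the same for the moment, N m; "finger_gap": finger opening in m.
Only numpy, scipy, OpenCV 4.12 (cv2) and the standard library are available. Lean on these libraries where they do the work, as an engineer would, in place of code of your own. Each camera call takes 0.05 s, during which the arm holds its last target. There are 200 camera calls.

## Working session

There is one attempt and no reset: what is moved stays moved. The work goes in short steps, Python scripts to look and compute and a tool call to move; the robot and the scene stay as the last step left them, time stands still between calls to the robot, and variables do not carry over. Pictures are saved under pics/ and viewed, about 8 in all and at most 12, crops included, and the job is handed in when it is done.

Besides the shell and the picture viewer there is one more tool, called after "Request:" by a JSON object that holds its "name" and its "arguments". send_rows: Moves the arm, as the interface text tells. Its arguments: {"type":"object","properties":{"motion":{"type":"array"},"claw":{"type":"number"},"grip_force":{"type":"number"}},"required":["motion"]}

```bash
ls; mkdir -p pics; cat > h.py <<'E'
import numpy as np, cv2
from scipy.spatial.transform import Rotation as R
from cell import ctrl, vision, spotter
def world(cam,m,rc,depth):
    r,c=rc; f=240/np.tan(np.radians(m['fov_y']/2))
    d=np.array([(c-m['cx'])/f,(r-m['cy'])/f]); u=d.copy()
    for _ in range(20): u=d/(1+m['k1']*(u@u))
    p=np.array([u[0],u[1],1.])*depth
    Rm=cv2.Rodrigues(np.array(m['rvec'],float))[0]
    return Rm.T@(p-np.array(m['tvec'],float).ravel())
def ray(m,rc):
    o=world(None,m,rc,0.); return o, world(None,m,rc,1.)-o
def atz(m,rc,z):
    o,d=ray(m,rc); return o+d*(z-o[2])/d[2]
def pix(m,P):
    Rm=cv2.Rodrigues(np.array(m['rvec'],float))[0]
    p=(Rm@np.atleast_2d(P).T).T+np.array(m['tvec']).ravel()
    u=p[:,:2]/p[:,2:]; r2=(u**2).sum(1,keepdims=True); f=240/np.tan(np.radians(m['fov_y']/2))
    u=u*(1+m['k1']*r2)*f+[m['cx'],m['cy']]; return u[:,::-1]
E
python3 - <<'E'
from h import *
print({k:np.round(v,3).tolist() if not isinstance(v,float) else v for k,v in ctrl.sense().items()})
for n in ['top','side']:
    im,d=vision.camera(n); m=vision.camera_model(n); cv2.imwrite(f'pics/{n}0.png',im)
    print(n,m)
    for t in ['regulator','knob','lock','mark','doser','paddle','lever','lock_tab','knob_grip','dish','bottle','jar']:
        try:
            o=spotter.look_for(n,t)
        except Exception as e: print(t,e); continue
        for q in o[:2]:
            rc=q['at']; dd=d[int(rc[0]),int(rc[1])]
            print(n,t,round(q['score'],2),np.round(rc),np.round(world(n,m,rc,dd),3))
E
```

```text
pics
{'time': 0.0, 'joint_positions': [1.254, 0.124, 1.652, -0.0, 1.367, -0.083], 'qd': [0.0, -0.0, -0.0, 0.001, -0.002, 0.001], 'joint_torque': [0.001, -42.361, -36.545, -0.0, 0.007, -0.0], 'tool_pos': [0.15, 0.632, 0.23], 'eef_rot': [-1.571, 0.002, 1.337], 'wrist_force': [0.417, -0.78, -0.065], 'moment': [-0.018, 0.019, -0.014], 'finger_gap': 0.08547723083982013}
top {'fov_y': 42.676594040211405, 'cx': 322.40013547020584, 'cy': 240.4449283786157, 'k1': -0.0495925880784677, 'rvec': array([ 2.14785983, -2.06408183,  0.21706081]), 'tvec': array([-0.02819749,  0.61069353,  1.03479358])}
top regulator 0.79 [290. 467.] [ 0.535 -0.266  0.048]
top regulator 0.27 [291. 179.] [0.498 0.222 0.162]
top knob 0.94 [296. 494.] [ 0.52  -0.302  0.094]
top lock 0.59 [279. 452.] [ 0.545 -0.229  0.101]
top mark 0.57 [290. 464.] [ 0.535 -0.261  0.047]
top doser 0.67 [260. 197.] [0.576 0.23  0.011]
top paddle 0.69 [294. 181.] [0.494 0.22  0.158]
top lever 0.9 [274. 185.] [0.529 0.218 0.148]
top lever 0.36 [288. 467.] [ 0.539 -0.266  0.05 ]
top lock_tab 0.56 [283. 451.] [ 0.542 -0.233  0.067]
top knob_gri
[... 597 characters left out ...]
 0.16 ]
side lock 0.91 [178. 355.] [ 0.556 -0.211  0.087]
side mark 0.7 [184. 363.] [ 0.539 -0.217  0.068]
side mark 0.29 [180. 356.] [ 0.553 -0.207  0.085]
side doser 0.61 [380. 301.] [0.573 0.223 0.013]
side doser 0.33 [183. 362.] [ 0.541 -0.218  0.069]
side paddle 0.95 [345. 346.] [0.501 0.219 0.162]
side paddle 0.67 [184. 364.] [ 0.536 -0.218  0.067]
side lever 0.59 [349. 321.] [0.536 0.224 0.146]
side lock_tab 0.71 [179. 356.] [ 0.553 -0.213  0.082]
side lock_tab 0.71 [345. 344.] [0.503 0.219 0.162]
side dish 0.96 [369. 240.] [0.68  0.227 0.016]
side bottle 0.69 [241. 239.] [0.738 0.018 0.1  ]
side bottle 0.69 [349. 328.] [0.526 0.224 0.151]
side jar 0.79 [285. 430.] [0.376 0.011 0.057]
```

View pics/top0.png

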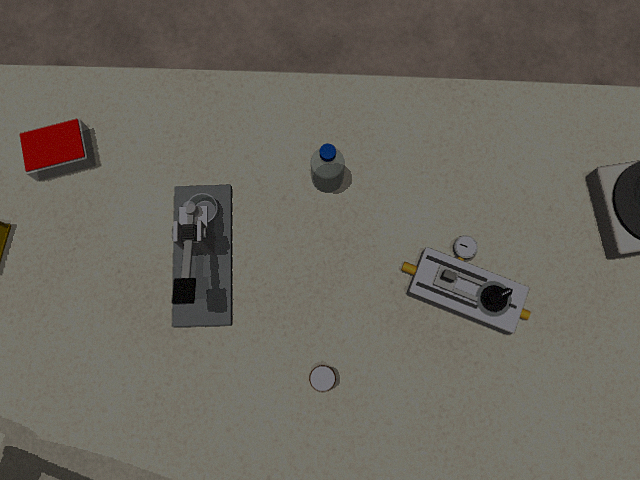

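```bash
python3 - <<'E'
from h import *
im,d=vision.camera('top'); m=vision.camera_model('top')
rr,cc=np.mgrid[0:480,0:640]
P=np.array([world(0,m,(r,c),d[r,c]) for r,c in zip(rr.ravel(),cc.ravel())])
ok=d.ravel()>0; np.savez('pc.npz',P=P,ok=ok)
def show(lbl,s,rect=True):
    Q=P[s&ok]; c=Q.mean(0); print(lbl,len(Q),'mean',c.round(4))
    if rect:
        b=cv2.minAreaRect((Q[:,:2]*1000).astype(np.float32)); print('  rect mm',np.round(b[0],1),np.round(b[1],1),round(b[2],1))
x,y,z=P.T
reg=(abs(x-.53)<.2)&(abs(y+.27)<.2)
show('regtop',reg&(z>.044)&(z<.055))
show('knobbar',reg&(z>.088)&(z<.097)&(y<-.265))
show('tab',reg&(z>.097)&(z<.108))
dos=(abs(x-.6)<.25)&(abs(y-.22)<.1)
show('plate',dos&(z>.007)&(z<.018))
show('paddle',dos&(x<.535)&(z>.140)&(z<.18))
show('colm',dos&(x>.55)&(z>.1)&(z<.18))
show('jar',(abs(x-.37)<.06)&(abs(y+.0)<.06)&(z>.045)&(z<.07))
show('bottle',(abs(x-.73)<.08)&(abs(y-.0)<.08)&(z>.13)&(z<.17))
E
```

```text
regtop 3898 mean [ 0.5332 -0.27    0.0499]
  rect mm [ 535.7 -270.5] [201.2  91.9] 69.9
knobbar 195 mean [ 0.5205 -0.3123  0.0934]
  rect mm [ 521.1 -313.5] [13.7 45.8] 27.8
tab 119 mean [ 0.5492 -0.2339  0.1008]
  rect mm [ 534.2 -268.3] [115.2  26.5] 74.9
plate 5406 mean [0.5739 0.2111 0.0112]
  rect mm [608.4 202.5] [387.2 156. ] 5.1
paddle 651 mean [0.5024 0.2158 0.1582]
  rect mm [506.6 216.7] [56.9 37.3] 3.9
colm 1117 mean [0.6047 0.2224 0.1292]
  rect mm [604.1 222.9] [ 59.1 102.4] 70.6
jar 491 mean [ 0.3697 -0.0131  0.054 ]
  rect mm [370.6 -12.8] [40.8 41.6] 2.3
bottle 242 mean [ 0.7478 -0.0072  0.1481]
  rect mm [750.4  -7.2] [29.8 25.8] 3.2
```

The top view shows the doser at left, with its paddle near (290,184) and its column near (228,190). The regulator is at right, with the knob at (296,494), the pointer toward (290,508), the mark near (305,514) and the lock tab at (275,450). From the point cloud, the block yaw is -20.1°, the knob axis is about (0.520,-0.313), and the bar points at -62°. It needs about 48° clockwise.

Request:
{"name": "send_rows", "arguments": {"motion": [[-3.2,0,-2.2,0,0,0],[-6.4,0,-4.4,0,0,0],[-9.6,0,-6.6,0,0,0],[-12.8,0,-8.8,0,0,0],[-16,0,-11,0,0,0]], "claw": 0.6}}

```text
time: 1.77
tool_pos: [0.2208, 0.4496, 0.2312]
eef_rot: [-1.571, -0.0, 1.338]
wrist_force: [0.7, -0.5, 0.8]
finger_gap: 0.0508
```

Request:
{"name": "send_rows", "arguments": {"motion": [[-3.2,0,-2.2,0,0,0],[-6.4,0,-4.4,0,0,0],[-9.6,0,-6.6,0,0,0],[-12.8,0,-8.8,0,0,0],[-16,0,-11,0,0,0]]}}

```text
time: 2.18
tool_pos: [0.2906, 0.2684, 0.2315]
eef_rot: [-1.572, -0.001, 1.338]
wrist_force: [1.0, 0.4, 0.5]
finger_gap: 0.0509
```

Request:
{"name": "send_rows", "arguments": {"motion": [[-3.2,0,-2.2,0,0,0],[-6.4,0,-4.4,0,0,0],[-9.6,0,-6.6,0,0,0],[-12.8,0,-8.8,0,0,0],[-16,0,-11,0,0,0]]}}

```text
time: 2.6
tool_pos: [0.3607, 0.0871, 0.2318]
eef_rot: [-1.573, -0.001, 1.337]
wrist_force: [0.3, 0.2, 0.8]
finger_gap: 0.051
```

Request:
{"name": "send_rows", "arguments": {"motion": [[-3.2,0,-2.2,0,7,0],[-6.4,0,-4.4,0,14,0],[-9.6,0,-6.6,0,21,0],[-12.8,0,-8.8,0,28,0],[-16,0,-11,0,35,0]]}}

```text
time: 3.02
tool_pos: [0.4307, -0.0944, 0.2317]
eef_rot: [-1.572, -0.001, 0.719]
wrist_force: [0.1, 0.9, -0.0]
finger_gap: 0.0514
```

Request:
{"name": "send_rows", "arguments": {"motion": [[-1.4,0.6,-4,0,3,0],[-2.8,1.2,-8,0,6,0],[-4.2,1.8,-11.5,0,9,0],[-5.6,2.4,-15,0,12,0],[-7,3,-18,0,13.4,0]]}}

```text
time: 3.43
tool_pos: [0.4981, -0.2758, 0.201]
eef_rot: [-1.571, -0.0, 0.489]
wrist_force: [0.6, 0.9, -0.3]
finger_gap: 0.051
```

```bash
cat > d.py <<'E'
from h import *
def delta(p,yaw_deg):
    s=ctrl.sense(); Rm=R.from_euler('xyz',s['eef_rot']).as_matrix(); y0=np.degrees(s['eef_rot'][2])
    d=Rm.T@(np.array(p)-s['tool_pos']); print('pos',np.round(s['tool_pos'],4),'yaw',round(y0,2),'shift cm',np.round(d*100,2),'wy',round((y0-yaw_deg+180)%360-180,2))
E
python3 - <<'E'
from d import *
m=vision.camera_model('wrist'); im,d=vision.camera('wrist'); cv2.imwrite('pics/w1.png',im)
rr,cc=np.mgrid[0:480:2,0:640:2]
P=np.array([world(0,m,(r,c),d[r,c]) for r,c in zip(rr.ravel(),cc.ravel())]); ok=d[rr,cc].ravel()>0
a=np.radians(-20.1); c0=np.array([.5357,-.2705])
L=(P[:,:2]-c0)@np.array([[np.cos(a),-np.sin(a)],[np.sin(a),np.cos(a)]])
L=np.c_[L,P[:,2]]*1000
np.save('L.npy',L)
def show(lbl,s):
    Q=L[s&ok]
    if len(Q)<5: print(lbl,len(Q));return
    b=cv2.minAreaRect(Q[:,:2].astype(np.float32)); print(lbl,len(Q),'min',Q.min(0).round(1),'max',Q.max(0).round(1),'rect',np.round(b[0],1),np.round(b[1],1),round(b[2],1))
x,y,z=L.T; near=(abs(x)<46)&(abs(y)<105)
show('top',(abs(x)<60)&(abs(y)<120)&(z>46)&(z<52))
show('bar',near&(y<-10)&(z>90)&(z<98))
show('tab',near&(y>-10)&(z>97)&(z<106))
show('plate',near&(z>62)&(z<71)&(y>-15))
delta([.5202,-.3128,.070],27.8)
E
```

```text
top 5178 min [-45.3 -96.2  46. ] max [ 44.8 103.   52. ] rect [-0.3  3.4] [ 90.  199.2] 0.0
bar 324 min [-18.2 -58.6  90. ] max [ 18.8 -24.3  94.6] rect [  1.9 -42.7] [13.3 44.3] 48.1
tab 231 min [-7.1 39.8 97. ] max [  7.   62.1 102.6] rect [-0.1 51. ] [14.1 22.3] 0.3
plate 896 min [-19.2 -12.   62. ] max [19.1 68.9 71. ] rect [-0.1 28.4] [38.2 80.9] 0.2
pos [ 0.4984 -0.28    0.1993] yaw 27.87 shift cm [ 0.42 12.94 -3.89] wy 0.07
```

View pics/w1.png

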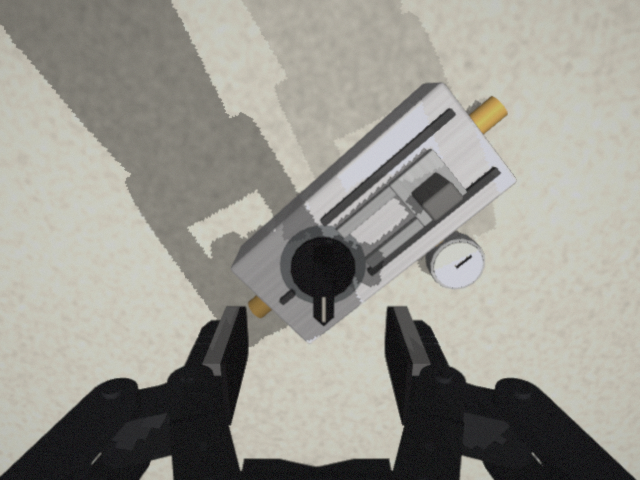

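The wrist view shows the bar between the jaw lines, with the knob at (265,323) and the pointer facing down. The lock is clear behind it, with its tab at (195,435). The 3.4 mm offset from the top view comes from the arm settling by 4 mm between the pose reading and the picture. The knob estimate holds, so I'll move over the knob and then go down.

Request:
{"name": "send_rows", "arguments": {"motion": [[0.4,0,-3.9,0,0,0],[0.4,4,-3.9,0,0,0],[0.4,8,-3.9,0,0,0],[0.4,11,-3.9,0,0,0],[0.4,12.9,-3.9,0,0,0]]}}

```text
time: 3.9
tool_pos: [0.5174, -0.3045, 0.0678]
eef_rot: [-1.565, 0.003, 0.492]
wrist_force: [-0.4, -0.1, -1.2]
finger_gap: 0.0512
```

Request:
{"name": "send_rows", "arguments": {"motion": [[0,0,0,0,0,0],[0,0,0,0,0,0],[0,0,0,0,0,0],[0,0,0,0,0,0],[0,0,0,0,0,0]], "claw": 0, "grip_force": 25}}

```text
time: 4.32
tool_pos: [0.5202, -0.3067, 0.0745]
eef_rot: [-1.574, -0.001, 0.492]
wrist_force: [-2.9, -0.9, 1.7]
finger_gap: 0.0134
```

```bash
python3 - <<'E'
from d import *
delta([.5202,-.3128,.070],27.8); s=ctrl.sense(); print(s['wrist_force'],s['moment'],s['finger_gap'],s['time'])
E
```

```text
pos [ 0.5202 -0.3067  0.0745] yaw 28.21 shift cm [-0.29  0.45 -0.54] wy 0.41
[-2.94244408 -0.92790083  1.69897836] [-0.15377552  0.30734891 -0.11081805] 0.013395276000999287 4.3167
```

Request:
{"name": "send_rows", "arguments": {"motion": [[0,0,0,0,0,0],[0,0,0,0,0,0],[-0.3,0.4,-0.5,0,0,0],[-0.3,0.4,-0.5,0,0,0],[-0.3,0.4,-0.5,0,0,0]], "claw": 0.4}}

```text
time: 4.73
tool_pos: [0.5192, -0.3118, 0.0681]
eef_rot: [-1.571, -0.0, 0.492]
wrist_force: [0.4, -0.6, 0.0]
finger_gap: 0.0342
```

```bash
python3 - <<'E'
from d import *
delta([.5202,-.3128,.070],27.8); s=ctrl.sense(); print(s['wrist_force'],s['moment'],s['finger_gap'],s['time'])
E
```

```text
pos [ 0.5192 -0.3118  0.0681] yaw 28.18 shift cm [ 0.04 -0.19 -0.14] wy 0.38
[ 0.36047995 -0.59710426  0.00102225] [ 0.00339866 -0.0130794  -0.01009227] 0.03417590255511167 4.7333
```

Now I'll close on the bar and turn it clockwise by 48°, which is wy +48.

Request:
{"name": "send_rows", "arguments": {"motion": [[0,-0.2,-0.1,0,0.4,0],[0,-0.2,-0.1,0,0.4,0],[0,-0.2,-0.1,0,0.4,0],[0,-0.2,-0.1,0,0.4,0],[0,-0.2,-0.1,0,0.4,0]], "claw": 0, "grip_force": 30}}

```text
time: 5.15
tool_pos: [0.5219, -0.3114, 0.0707]
eef_rot: [-1.572, -0.005, 0.485]
wrist_force: [7.9, 3.7, -2.7]
finger_gap: 0.0132
```

Request:
{"name": "send_rows", "arguments": {"motion": [[0,0,0,0,5,0],[0,0,0,0,10,0],[0,0,0,0,15,0],[0,0,0,0,20,0],[0,0,0,0,25,0]]}}

```text
time: 5.57
tool_pos: [0.5215, -0.3114, 0.0707]
eef_rot: [-1.57, -0.004, 0.045]
wrist_force: [5.5, 3.9, -0.8]
finger_gap: 0.0131
```

Request:
{"name": "send_rows", "arguments": {"motion": [[0,0,0,0,5,0],[0,0,0,0,10,0],[0,0,0,0,15,0],[0,0,0,0,20,0],[0,0,0,0,23,0]]}}

```text
time: 5.98
tool_pos: [0.521, -0.3113, 0.0706]
eef_rot: [-1.568, -0.002, -0.356]
wrist_force: [4.4, 3.7, 0.1]
finger_gap: 0.0135
```

Request:
{"name": "send_rows", "arguments": {"motion": [[0,0,0,0,0,0],[0,0,0,0,0,0],[0,0,0,0,0,0]]}}

```text
time: 6.23
tool_pos: [0.521, -0.3112, 0.0706]
eef_rot: [-1.568, -0.002, -0.353]
wrist_force: [4.9, 4.6, 0.3]
finger_gap: 0.0129
```

```bash
python3 - <<'E'
from d import *
delta([.5202,-.3128,.070],-20.1); s=ctrl.sense(); print(s['wrist_force'],s['moment'],s['finger_gap'],s['time'])
E
```

```text
pos [ 0.521  -0.3112  0.0706] yaw -20.22 shift cm [-0.02  0.06 -0.17] wy -0.12
[4.89432261 4.61759898 0.32676891] [ 0.71350178 -0.56829888  0.00669693] 0.01287327749500202 6.2333
```

Request:
{"name": "send_rows", "arguments": {"motion": [[0,0,0,0,0,0],[0,0,0,0,0,0],[0,0,0,0,0,0],[0,-3,0,0,0,0],[0,-6,0,0,0,0]], "claw": 0.5}}

```text
time: 6.65
tool_pos: [0.5178, -0.3115, 0.1282]
eef_rot: [-1.569, 0.006, -0.353]
wrist_force: [0.7, -0.3, 0.8]
finger_gap: 0.0426
```

Request:
{"name": "send_rows", "arguments": {"motion": [[0,-2,0,0,0,0],[0,-6,0,0,0,0],[0,-6,0,0,0,0],[0,-6,0,0,0,0],[0,-6,0,0,0,0]]}}

```text
time: 7.07
tool_pos: [0.5195, -0.3126, 0.1904]
eef_rot: [-1.571, -0.0, -0.353]
wrist_force: [0.4, 0.3, -0.5]
finger_gap: 0.0426
```

```bash
cat > chk.py <<'E'
from d import *
s=ctrl.sense()
m=vision.camera_model('wrist'); im,d=vision.camera('wrist')
rr,cc=np.mgrid[0:480:2,0:640:2]
P=np.array([world(0,m,(r,c),d[r,c]) for r,c in zip(rr.ravel(),cc.ravel())]); ok=d[rr,cc].ravel()>0
a=np.radians(-20.1); c0=np.array([.5357,-.2705])
L=(P[:,:2]-c0)@np.array([[np.cos(a),-np.sin(a)],[np.sin(a),np.cos(a)]])
L=np.c_[L,P[:,2]]*1000
def show(lbl,s):
    Q=L[s&ok]
    if len(Q)<5: print(lbl,len(Q));return
    b=cv2.minAreaRect(Q[:,:2].astype(np.float32)); print(lbl,len(Q),'min',Q.min(0).round(1),'max',Q.max(0).round(1),'rect',np.round(b[0],1),np.round(b[1],1),round(b[2],1))
x,y,z=L.T; near=(abs(x)<46)&(abs(y)<105)
show('top',(abs(x)<60)&(abs(y)<120)&(z>46)&(z<52))
show('bar',near&(y<-20)&(z>90)&(z<98))
show('tab',near&(y>-10)&(z>97)&(z<106))
show('plate',near&(z>62)&(z<71)&(y>-40))
E
python3 - <<'E'
import chk
from chk import *
cv2.imwrite('pics/w2.png',im)
delta([.5518,-.2264,.072],-20.1)
E
```

```text
top 6069 min [-45.1 -96.2  46. ] max [45.9 88.9 52. ] rect [ 0.5 -3.7] [ 90.1 185.4] 0.3
bar 400 min [ -5.6 -65.9  90. ] max [  7.7 -21.6  95.6] rect [  1.1 -43.8] [44.4 13.2] 89.7
tab 309 min [-6.7 40.7 98.5] max [  6.5  61.7 103. ] rect [-0.1 51.2] [13.2 21. ] 0.3
plate 1295 min [-18.8 -22.9  62. ] max [19.3 69.1 70.8] rect [ 0.2 23.1] [37.7 92. ] 0.4
pos [ 0.519  -0.3122  0.1891] yaw -20.21 shift cm [ 0.13 11.72  9.18] wy -0.11
```

View pics/w2.png

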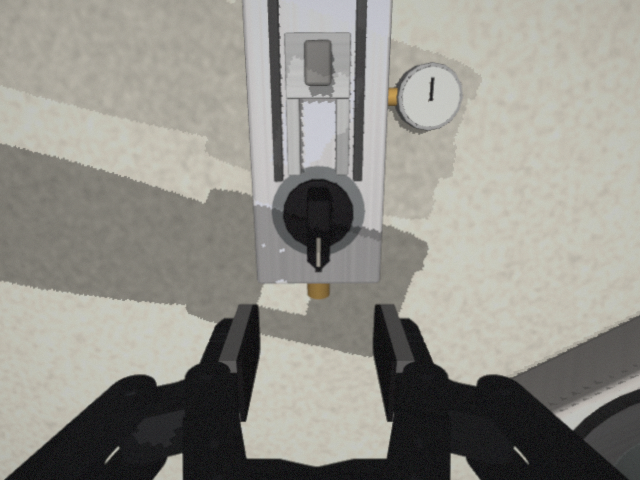

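The wrist view shows the pointer at (250,318) in line with the mark side. The bar lies along the block to within 1°, and the tines at (140,290) and (140,348) run clear either side. Next I'll grip the tab.

Request:
{"name": "send_rows", "arguments": {"motion": [[0.1,0,3.2,0,0,0],[0.1,0,6.4,0,0,0],[0.1,0,9.5,0,0,0],[0.1,0,9.5,0,0,0],[0.1,3,9.5,0,0,0]]}}

```text
time: 7.53
tool_pos: [0.5568, -0.2238, 0.165]
eef_rot: [-1.572, -0.009, -0.35]
wrist_force: [1.1, 0.0, 1.5]
finger_gap: 0.0431
```

Request:
{"name": "send_rows", "arguments": {"motion": [[0,3,0,0,0,0],[0,6,0,0,0,0],[0,8.5,0,0,0,0],[0,8.5,0,0,0,0],[0,8.5,0,0,0,0]]}}

```text
time: 7.95
tool_pos: [0.5516, -0.2232, 0.0729]
eef_rot: [-1.57, 0.005, -0.353]
wrist_force: [-0.7, 0.7, -0.1]
finger_gap: 0.0428
```

Request:
{"name": "send_rows", "arguments": {"motion": [[0,0,0,0,0,0],[0,0,0,0,0,0],[0,0,0,0,0,0],[0,0,0,0,0,0],[0,0,0,0,0,0]], "claw": 0, "grip_force": 30}}

```text
time: 8.37
tool_pos: [0.5531, -0.2239, 0.0774]
eef_rot: [-1.571, 0.001, -0.352]
wrist_force: [-4.4, 0.8, 4.0]
finger_gap: 0.0134
```

```bash
python3 - <<'E'
from d import *
delta([.5531,-.2231,.074],-20.1); s=ctrl.sense(); print(s['wrist_force'],s['moment'],s['finger_gap'],s['time'])
E
```

```text
pos [ 0.5531 -0.2239  0.0774] yaw -20.17 shift cm [-0.03  0.34  0.07] wy -0.07
[-4.40967367  0.8140153   3.99575796] [0.15087492 0.78821037 0.05362977] 0.013394048310926504 8.3667
```

Request:
{"name": "send_rows", "arguments": {"motion": [[0,0,-0.7,0,0,0],[0,0,-1.4,0,0,0],[0,0,-2.1,0,0,0],[0,0,-2.8,0,0,0],[0,0,-3.4,0,0,0]]}}

```text
time: 8.78
tool_pos: [0.5416, -0.2558, 0.0774]
eef_rot: [-1.571, 0.0, -0.352]
wrist_force: [-4.6, 3.0, 4.9]
finger_gap: 0.0134
```

Request:
{"name": "send_rows", "arguments": {"motion": [[0,0,-0.1,0,0,0],[0,0,-0.2,0,0,0],[0,0,-0.3,0,0,0],[0,0,-0.4,0,0,0],[0,0,-0.5,0,0,0]]}}

```text
time: 9.2
tool_pos: [0.5399, -0.2603, 0.0773]
eef_rot: [-1.571, 0.0, -0.352]
wrist_force: [-4.8, 3.7, 5.8]
finger_gap: 0.013
```

Request:
{"name": "send_rows", "arguments": {"motion": [[0,0,-0.1,0,0,0],[0,0,-0.2,0,0,0],[0,0,-0.2,0,0,0]]}}

```text
time: 9.45
tool_pos: [0.5392, -0.2623, 0.0774]
eef_rot: [-1.571, 0.0, -0.352]
wrist_force: [-4.0, 2.5, 5.0]
finger_gap: 0.0132
```

Request:
{"name": "send_rows", "arguments": {"motion": [[0,0,-0.1,0,0,0],[0,0,-0.2,0,0,0],[0,0,-0.2,0,0,0]]}}

```text
time: 9.7
tool_pos: [0.5391, -0.2628, 0.0774]
eef_rot: [-1.568, 0.0, -0.353]
wrist_force: [-2.4, 7.3, 5.9]
finger_gap: 0.0135
```

Request:
{"name": "send_rows", "arguments": {"motion": [[0,0,-0.1,0,0,0],[0,0,-0.2,0,0,0],[0,0,-0.2,0,0,0]]}}

```text
time: 9.95
tool_pos: [0.539, -0.2629, 0.0774]
eef_rot: [-1.565, 0.0, -0.353]
wrist_force: [-1.0, 12.7, 6.4]
finger_gap: 0.013
```

Request:
{"name": "send_rows", "arguments": {"motion": [[0,0,0,0,0,0],[0,0,0,0,0,0],[0,0,0,0,0,0],[0,-3,0,0,0,0],[0,-6,0,0,0,0]], "claw": 0.5}}

```text
time: 10.37
tool_pos: [0.5362, -0.2654, 0.1336]
eef_rot: [-1.57, 0.005, -0.353]
wrist_force: [0.3, -0.6, 0.8]
finger_gap: 0.0425
```

Request:
{"name": "send_rows", "arguments": {"motion": [[0,-4,-3,0,0,0],[0,-7,-5,0,0,0],[0,-7,-5,0,0,0],[0,-7,-5,0,0,0],[0,-7,-5,0,0,0]]}}

```text
time: 10.78
tool_pos: [0.5204, -0.3131, 0.2053]
eef_rot: [-1.571, -0.0, -0.353]
wrist_force: [-1.1, 0.6, 0.1]
finger_gap: 0.0427
```

```bash
python3 - <<'E'
import chk
from chk import *
cv2.imwrite('pics/w3.png',im[:400,120:520])
# doser from top camera
im,d=vision.camera('top'); m=vision.camera_model('top')
P=[];rr,cc=np.mgrid[150:345:1,150:260:1]
P=np.array([world(0,m,(r,c),d[r,c]) for r,c in zip(rr.ravel(),cc.ravel())]); P=P[d[rr,cc].ravel()>0]
x,y,z=P.T
def sh(l,Q):
    b=cv2.minAreaRect((Q[:,:2]*1000).astype(np.float32)); print(l,len(Q),Q.mean(0).round(4),Q.min(0).round(4),Q.max(0).round(4),np.round(b[0],1),np.round(b[1],1),round(b[2],2))
plate=P[(z>.008)&(z<.016)&(x>.43)&(x<.75)&(y>.15)&(y<.28)]; sh('plate',plate)
pad=P[(z>.138)&(x<.522)]; sh('pad',pad)
c=np.polyfit(pad[:,0],pad[:,2],1); print('slope',c)
print(ctrl.sense()['time'])
E
```

```text
top 6112 min [-45.1 -96.2  46. ] max [45.8 91.4 51.8] rect [ 0.4 -2.2] [ 90.1 187.7] 0.3
bar 359 min [ -6.1 -65.9  90.6] max [  7.8 -21.5  95.4] rect [  0.8 -43.8] [44.3 13.6] 89.4
tab 253 min [-6.5 -0.9 97.7] max [  7.3  20.5 103.6] rect [0.4 9.8] [13.8 21.3] 0.4
plate 871 min [-18.6 -40.   62.3] max [19.6 27.8 70.5] rect [ 0.5 -6.1] [38.2 67.8] 0.0
plate 4894 [0.5715 0.21   0.0114] [0.4501 0.1578 0.008 ] [0.7252 0.2799 0.016 ] [588.6 222.3] [271.2 111. ] 4.15
pad 588 [0.4996 0.2156 0.1593] [0.4769 0.197  0.1482] [0.5219 0.2357 0.1689] [499.9 216.7] [43.7 37.9] 4.53
slope [-0.29654209  0.30747247]
10.8833
```

View pics/w3.png

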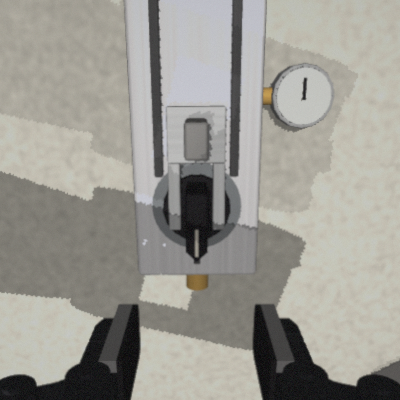

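The crop shows the tines at (200,173) and (200,220) either side of the bar. The tab is 51 mm from the knob axis (52 mm when home), it met its stop at 13 N, and the bar is still aligned. Next is the doser, yaw about 4.2°. The paddle top is near (0.500,0.217,0.160), which agrees with the geometry from the pivot.

Request:
{"name": "send_rows", "arguments": {"motion": [[-1.3,0,3.3,0,0,0],[-2.7,0,6.5,0,0,0],[-4,0,9.8,0,0,0],[-5.4,0,13,0,0,0],[-6.7,0,16.3,0,0,0]], "claw": 0}}

```text
time: 11.3
tool_pos: [0.5127, -0.1343, 0.203]
eef_rot: [-1.571, 0.004, -0.352]
wrist_force: [1.7, 0.4, 0.5]
finger_gap: -0.0001
```

Request:
{"name": "send_rows", "arguments": {"motion": [[-1.3,0,3.3,0,0,0],[-2.7,0,6.5,0,0,0],[-4,0,9.8,0,0,0],[-5.4,0,13,0,0,0],[-6.7,0,16.3,0,0,0]]}}

```text
time: 11.72
tool_pos: [0.5058, 0.0416, 0.2032]
eef_rot: [-1.572, 0.003, -0.352]
wrist_force: [1.7, 0.1, -0.1]
finger_gap: 0.0004
```

Request:
{"name": "send_rows", "arguments": {"motion": [[-1.3,0,3.3,0,7,0],[-2.7,0,6.5,0,14,0],[-4,0,9.8,0,21,0],[-5.4,0,13,0,28,0],[-6.7,0,16.3,0,35,0]]}}

```text
time: 12.13
tool_pos: [0.4991, 0.2154, 0.2031]
eef_rot: [-1.574, 0.001, -0.941]
wrist_force: [0.9, 0.6, -0.8]
finger_gap: -0.0001
```

Request:
{"name": "send_rows", "arguments": {"motion": [[0,0,0,0,7,0],[0,0,0,0,14,0],[0,0,0,0,21,0],[0,0,0,0,28,0],[0,0,0,0,30.8,0]]}}

```text
time: 12.55
tool_pos: [0.4995, 0.2139, 0.2029]
eef_rot: [-1.575, -0.001, -1.478]
wrist_force: [-0.3, 0.4, 0.8]
finger_gap: -0.0002
```

```bash
python3 - <<'E'
from d import *
print(ctrl.sense()['wrist_force'],ctrl.sense()['finger_gap'])
m=vision.camera_model('wrist'); im,d=vision.camera('wrist')
for t in ['paddle','lever']:
    o=spotter.trace('wrist',t)
    for q in o[:2]:
        r,c=np.nonzero(q['pixels']&(d>0)); r,c=r[::9],c[::9]
        Q=np.array([world(0,m,(a,b),d[a,b]) for a,b in zip(r,c)])
        if len(Q): print(t,round(q['score'],2),np.round(q['at']),np.median(Q,0).round(4),Q.min(0).round(3),Q.max(0).round(3))
cv2.imwrite('pics/w4.png',im)
delta([.500,.217,.175],-85.8)
E
```

```text
[-0.31549278  0.40142169  0.77461405] -0.00022072666119114648
paddle 0.6 [264. 304.] [0.5039 0.219  0.1585] [ 0.43   0.188 -0.001] [0.524 0.248 0.208]
lever 0.87 [195. 308.] [0.5356 0.222  0.1456] [0.479 0.199 0.078] [0.622 0.239 0.166]
pos [0.4998 0.2136 0.2035] yaw -84.33 shift cm [-0.34  2.85  0.06] wy 1.47
```

View pics/w4.png

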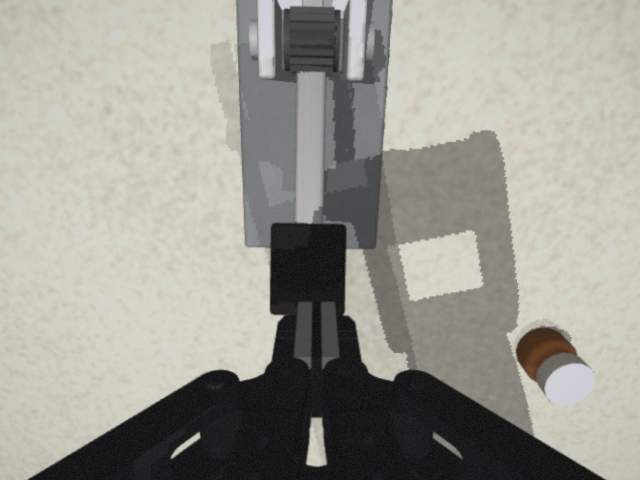

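The wrist view shows the closed fingertips at (310,315) in line with the paddle, which spans roughly (225–312, 272–346). I'll centre on it and come down near the surface.

Request:
{"name": "send_rows", "arguments": {"motion": [[-0.4,0,0.2,0,1.5,0],[-0.4,1,0.2,0,1.5,0],[-0.4,2,0.2,0,1.5,0],[-0.4,2.9,0.2,0,1.5,0],[-0.4,2.9,0.2,0,1.5,0]]}}

```text
time: 13.12
tool_pos: [0.5005, 0.2169, 0.1724]
eef_rot: [-1.577, -0.002, -1.5]
wrist_force: [0.5, -0.2, -0.4]
finger_gap: -0.0001
```

Request:
{"name": "send_rows", "arguments": {"motion": [[0,0.2,0,0,0,0],[0,0.2,0,0,0,0],[0,0.2,0,0,0,0]]}}

```text
time: 13.37
tool_pos: [0.5027, 0.2176, 0.1746]
eef_rot: [-1.57, 0.0, -1.5]
wrist_force: [1.2, -0.0, 0.4]
finger_gap: -0.0
```

Request:
{"name": "send_rows", "arguments": {"motion": [[0,0.2,0,0,0,0],[0,0.2,0,0,0,0],[0,0.2,0,0,0,0]]}}

```text
time: 13.62
tool_pos: [0.5026, 0.2177, 0.1726]
eef_rot: [-1.57, 0.0, -1.5]
wrist_force: [0.2, 0.6, 0.0]
finger_gap: -0.0002
```

Request:
{"name": "send_rows", "arguments": {"motion": [[0,0.2,0,0,0,0],[0,0.2,0,0,0,0],[0,0.2,0,0,0,0]]}}

```text
time: 13.87
tool_pos: [0.5025, 0.2176, 0.1702]
eef_rot: [-1.571, -0.0, -1.5]
wrist_force: [-0.4, -0.2, 0.2]
finger_gap: 0.0002
```

Request:
{"name": "send_rows", "arguments": {"motion": [[0,0.2,0,0,0,0],[0,0.2,0,0,0,0],[0,0.2,0,0,0,0]]}}

```text
time: 14.12
tool_pos: [0.5024, 0.2176, 0.1681]
eef_rot: [-1.571, -0.0, -1.5]
wrist_force: [-0.2, -0.4, -0.3]
finger_gap: -0.0001
```

Request:
{"name": "send_rows", "arguments": {"motion": [[0,0.2,0,0,0,0],[0,0.2,0,0,0,0]]}}

```text
time: 14.28
tool_pos: [0.5024, 0.2176, 0.166]
eef_rot: [-1.571, -0.0, -1.5]
wrist_force: [-0.1, -0.4, -0.5]
finger_gap: -0.0001
```

Request:
{"name": "send_rows", "arguments": {"motion": [[0,0.2,0,0,0,0],[0,0.2,0,0,0,0]]}}

```text
time: 14.45
tool_pos: [0.5023, 0.2176, 0.1639]
eef_rot: [-1.571, -0.0, -1.5]
wrist_force: [-0.7, 0.1, 0.3]
finger_gap: 0.0004
```

Request:
{"name": "send_rows", "arguments": {"motion": [[0,0.1,0,0,0,0],[0,0.1,0,0,0,0]]}}

```text
time: 14.62
tool_pos: [0.5024, 0.2176, 0.1631]
eef_rot: [-1.571, -0.0, -1.5]
wrist_force: [-0.2, 0.0, -0.5]
finger_gap: -0.0001
```

Request:
{"name": "send_rows", "arguments": {"motion": [[0,0.1,0,0,0,0],[0,0.1,0,0,0,0]]}}

```text
time: 14.78
tool_pos: [0.5026, 0.2177, 0.1624]
eef_rot: [-1.571, 0.0, -1.5]
wrist_force: [0.1, 0.4, 0.4]
finger_gap: 0.0002
```

Request:
{"name": "send_rows", "arguments": {"motion": [[0,0.1,0,0,0,0],[0,0.1,0,0,0,0]]}}

```text
time: 14.95
tool_pos: [0.5027, 0.2177, 0.1622]
eef_rot: [-1.57, 0.0, -1.5]
wrist_force: [-1.8, -0.7, 5.3]
finger_gap: 0.0001
```

Request:
{"name": "send_rows", "arguments": {"motion": [[0,0.1,0,0,0,0],[0,0.1,0,0,0,0]]}}

```text
time: 15.12
tool_pos: [0.5028, 0.2177, 0.1614]
eef_rot: [-1.57, 0.0, -1.5]
wrist_force: [-2.4, -0.9, 6.4]
finger_gap: -0.0
```

Request:
{"name": "send_rows", "arguments": {"motion": [[0,0.1,0,0,0,0],[0,0.1,0,0,0,0]]}}

```text
time: 15.28
tool_pos: [0.5029, 0.2178, 0.1607]
eef_rot: [-1.57, 0.0, -1.5]
wrist_force: [-2.8, -0.0, 7.1]
finger_gap: 0.0006
```

Request:
{"name": "send_rows", "arguments": {"motion": [[0,0.1,0,0,0,0],[0,0.1,0,0,0,0]]}}

```text
time: 15.45
tool_pos: [0.5029, 0.2178, 0.1598]
eef_rot: [-1.57, 0.0, -1.5]
wrist_force: [-2.6, -0.4, 8.3]
finger_gap: 0.0
```

Request:
{"name": "send_rows", "arguments": {"motion": [[0,0.1,0,0,0,0],[0,0.1,0,0,0,0]]}}

```text
time: 15.62
tool_pos: [0.5029, 0.2178, 0.1589]
eef_rot: [-1.57, 0.0, -1.5]
wrist_force: [-3.1, -0.1, 8.6]
finger_gap: 0.0002
```

Request:
{"name": "send_rows", "arguments": {"motion": [[0,0.1,0,0,0,0],[0,0.1,0,0,0,0]]}}

```text
time: 15.78
tool_pos: [0.5029, 0.2179, 0.158]
eef_rot: [-1.57, 0.0, -1.5]
wrist_force: [-2.9, -0.4, 8.1]
finger_gap: 0.0
```

Request:
{"name": "send_rows", "arguments": {"motion": [[0,0.1,0,0,0,0],[0,0.1,0,0,0,0]]}}

```text
time: 15.95
tool_pos: [0.5029, 0.2179, 0.157]
eef_rot: [-1.57, 0.001, -1.5]
wrist_force: [-3.6, 0.1, 7.3]
finger_gap: -0.0001
```

Request:
{"name": "send_rows", "arguments": {"motion": [[0,0.1,0,0,0,0],[0,0.1,0,0,0,0]]}}

```text
time: 16.12
tool_pos: [0.5028, 0.2179, 0.1558]
eef_rot: [-1.57, 0.001, -1.5]
wrist_force: [-2.2, -0.9, 5.8]
finger_gap: -0.0001
```

Request:
{"name": "send_rows", "arguments": {"motion": [[0,0.1,0,0,0,0],[0,0.1,0,0,0,0]]}}

```text
time: 16.28
tool_pos: [0.5027, 0.2179, 0.1544]
eef_rot: [-1.57, 0.001, -1.5]
wrist_force: [-2.3, -0.3, 4.9]
finger_gap: 0.0002
```

Request:
{"name": "send_rows", "arguments": {"motion": [[0,0.1,0,0,0,0],[0,0.1,0,0,0,0]]}}

```text
time: 16.45
tool_pos: [0.5026, 0.2179, 0.153]
eef_rot: [-1.57, 0.001, -1.5]
wrist_force: [-2.7, 0.7, 3.4]
finger_gap: 0.0001
```

Request:
{"name": "send_rows", "arguments": {"motion": [[0,0.1,0,0,0,0],[0,0.1,0,0,0,0]]}}

```text
time: 16.62
tool_pos: [0.5025, 0.2178, 0.1514]
eef_rot: [-1.571, 0.0, -1.5]
wrist_force: [-1.3, 0.5, 3.1]
finger_gap: 0.0002
```

Request:
{"name": "send_rows", "arguments": {"motion": [[0,0.1,0,0,0,0],[0,0.1,0,0,0,0]]}}

```text
time: 16.78
tool_pos: [0.5024, 0.2177, 0.1501]
eef_rot: [-1.571, 0.0, -1.5]
wrist_force: [-1.2, 0.5, 3.3]
finger_gap: -0.0002
```

Request:
{"name": "send_rows", "arguments": {"motion": [[0,0.1,0,0,0,0],[0,0.1,0,0,0,0]]}}

```text
time: 16.95
tool_pos: [0.5025, 0.2177, 0.1492]
eef_rot: [-1.571, 0.0, -1.5]
wrist_force: [-1.8, 0.7, 3.2]
finger_gap: 0.0001
```

Request:
{"name": "send_rows", "arguments": {"motion": [[0,0.1,0,0,0,0],[0,0.1,0,0,0,0]]}}

```text
time: 17.12
tool_pos: [0.5025, 0.2177, 0.1484]
eef_rot: [-1.571, 0.0, -1.5]
wrist_force: [-2.5, 0.9, 5.2]
finger_gap: -0.0002
```

Request:
{"name": "send_rows", "arguments": {"motion": [[0,0.1,0,0,0,0],[0,0.1,0,0,0,0]]}}

```text
time: 17.28
tool_pos: [0.5025, 0.2176, 0.1475]
eef_rot: [-1.571, 0.0, -1.5]
wrist_force: [-2.3, 0.5, 5.5]
finger_gap: 0.0001
```

Request:
{"name": "send_rows", "arguments": {"motion": [[0,0.1,0,0,0,0],[0,0.1,0,0,0,0]]}}

```text
time: 17.45
tool_pos: [0.5025, 0.2176, 0.1467]
eef_rot: [-1.571, 0.0, -1.5]
wrist_force: [-3.5, -0.1, 6.7]
finger_gap: -0.0002
```

Request:
{"name": "send_rows", "arguments": {"motion": [[0,0.1,0,0,0,0],[0,0.1,0,0,0,0]]}}

```text
time: 17.62
tool_pos: [0.5025, 0.2176, 0.1459]
eef_rot: [-1.571, -0.0, -1.5]
wrist_force: [-3.8, 0.5, 7.1]
finger_gap: 0.0001
```

Request:
{"name": "send_rows", "arguments": {"motion": [[0,0.1,0,0,0,0],[0,0.1,0,0,0,0]]}}

```text
time: 17.78
tool_pos: [0.5024, 0.2177, 0.145]
eef_rot: [-1.571, -0.0, -1.5]
wrist_force: [-3.8, -0.1, 7.9]
finger_gap: -0.0002
```

Request:
{"name": "send_rows", "arguments": {"motion": [[0,0.1,0,0,0,0],[0,0.1,0,0,0,0]]}}

```text
time: 17.95
tool_pos: [0.5024, 0.2176, 0.144]
eef_rot: [-1.571, -0.0, -1.5]
wrist_force: [-2.7, -0.0, 8.0]
finger_gap: 0.0
```

Request:
{"name": "send_rows", "arguments": {"motion": [[0,0.1,0,0,0,0],[0,0.1,0,0,0,0]]}}

```text
time: 18.12
tool_pos: [0.5024, 0.2176, 0.1429]
eef_rot: [-1.571, -0.0, -1.5]
wrist_force: [-3.9, -0.5, 7.3]
finger_gap: -0.0001
```

Request:
{"name": "send_rows", "arguments": {"motion": [[0,0.1,0,0,0,0],[0,0.1,0,0,0,0]]}}

```text
time: 18.28
tool_pos: [0.5023, 0.2176, 0.1417]
eef_rot: [-1.571, -0.0, -1.5]
wrist_force: [-4.0, 0.1, 7.2]
finger_gap: -0.0002
```

Request:
{"name": "send_rows", "arguments": {"motion": [[0,0.1,0,0,0,0],[0,0.1,0,0,0,0]]}}

```text
time: 18.45
tool_pos: [0.5023, 0.2176, 0.1404]
eef_rot: [-1.571, -0.0, -1.5]
wrist_force: [-2.8, 0.2, 5.8]
finger_gap: 0.0001
```

Request:
{"name": "send_rows", "arguments": {"motion": [[0,0.1,0,0,0,0],[0,0.1,0,0,0,0]]}}

```text
time: 18.62
tool_pos: [0.5023, 0.2175, 0.1391]
eef_rot: [-1.571, -0.0, -1.5]
wrist_force: [-3.1, 0.5, 3.7]
finger_gap: 0.0001
```

Request:
{"name": "send_rows", "arguments": {"motion": [[0,0.1,0,0,0,0],[0,0.1,0,0,0,0]]}}

```text
time: 18.78
tool_pos: [0.5024, 0.2175, 0.138]
eef_rot: [-1.571, -0.0, -1.5]
wrist_force: [-1.4, 0.6, 3.6]
finger_gap: -0.0004
```

Request:
{"name": "send_rows", "arguments": {"motion": [[0,0.1,0,0,0,0],[0,0.1,0,0,0,0]]}}

```text
time: 18.95
tool_pos: [0.5024, 0.2175, 0.137]
eef_rot: [-1.571, -0.0, -1.5]
wrist_force: [-2.9, 0.5, 3.4]
finger_gap: 0.0001
```

Request:
{"name": "send_rows", "arguments": {"motion": [[0,0.1,0,0,0,0],[0,0.1,0,0,0,0]]}}

```text
time: 19.12
tool_pos: [0.5025, 0.2175, 0.1361]
eef_rot: [-1.571, -0.0, -1.5]
wrist_force: [-2.3, 0.2, 4.2]
finger_gap: 0.0
```

Request:
{"name": "send_rows", "arguments": {"motion": [[0,0.1,0,0,0,0],[0,0.1,0,0,0,0]]}}

```text
time: 19.28
tool_pos: [0.5025, 0.2176, 0.1353]
eef_rot: [-1.571, -0.0, -1.5]
wrist_force: [-3.5, -0.7, 4.7]
finger_gap: -0.0002
```

Request:
{"name": "send_rows", "arguments": {"motion": [[0,0.1,0,0,0,0],[0,0.1,0,0,0,0]]}}

```text
time: 19.45
tool_pos: [0.5025, 0.2176, 0.1344]
eef_rot: [-1.571, -0.0, -1.5]
wrist_force: [-3.4, -0.1, 6.0]
finger_gap: 0.0001
```

Request:
{"name": "send_rows", "arguments": {"motion": [[0,0.1,0,0,0,0],[0,0.1,0,0,0,0]]}}

```text
time: 19.62
tool_pos: [0.5024, 0.2176, 0.1336]
eef_rot: [-1.571, -0.0, -1.5]
wrist_force: [-4.3, 0.4, 7.2]
finger_gap: 0.0005
```

Request:
{"name": "send_rows", "arguments": {"motion": [[0,0.1,0,0,0,0],[0,0.1,0,0,0,0]]}}

```text
time: 19.78
tool_pos: [0.5023, 0.2176, 0.1327]
eef_rot: [-1.572, -0.0, -1.5]
wrist_force: [-4.6, -1.5, 8.3]
finger_gap: -0.0001
```

Request:
{"name": "send_rows", "arguments": {"motion": [[0,0.1,0,0,0,0],[0,0.1,0,0,0,0]]}}

```text
time: 19.95
tool_pos: [0.5022, 0.2175, 0.1318]
eef_rot: [-1.572, -0.0, -1.5]
wrist_force: [-6.1, -0.7, 7.7]
finger_gap: 0.0003
```

Request:
{"name": "send_rows", "arguments": {"motion": [[0,0.1,0,0,0,0],[0,0.1,0,0,0,0]]}}

```text
time: 20.12
tool_pos: [0.5021, 0.2175, 0.1308]
eef_rot: [-1.572, -0.0, -1.5]
wrist_force: [-6.6, -0.4, 8.3]
finger_gap: -0.0002
```

Request:
{"name": "send_rows", "arguments": {"motion": [[0,0.1,0,0,0,0],[0,0.1,0,0,0,0]]}}

```text
time: 20.28
tool_pos: [0.502, 0.2175, 0.1297]
eef_rot: [-1.572, -0.0, -1.5]
wrist_force: [-5.7, -0.7, 7.6]
finger_gap: -0.0002
```

Request:
{"name": "send_rows", "arguments": {"motion": [[0,0.1,0,0,0,0],[0,0.1,0,0,0,0]]}}

```text
time: 20.45
tool_pos: [0.502, 0.2176, 0.1285]
eef_rot: [-1.572, -0.0, -1.5]
wrist_force: [-5.3, -0.7, 5.9]
finger_gap: 0.0001
```

Request:
{"name": "send_rows", "arguments": {"motion": [[0,0.1,0,0,0,0],[0,0.1,0,0,0,0]]}}

```text
time: 20.62
tool_pos: [0.5021, 0.2176, 0.1274]
eef_rot: [-1.572, -0.0, -1.5]
wrist_force: [-4.2, 0.2, 5.4]
finger_gap: 0.0001
```

Request:
{"name": "send_rows", "arguments": {"motion": [[0,0.1,0,0,0,0],[0,0.1,0,0,0,0]]}}

```text
time: 20.78
tool_pos: [0.5022, 0.2176, 0.1262]
eef_rot: [-1.572, -0.0, -1.5]
wrist_force: [-4.2, 0.3, 4.9]
finger_gap: 0.0002
```

Request:
{"name": "send_rows", "arguments": {"motion": [[0,0.1,0,0,0,0],[0,0.1,0,0,0,0]]}}

```text
time: 20.95
tool_pos: [0.5023, 0.2176, 0.1251]
eef_rot: [-1.571, -0.0, -1.5]
wrist_force: [-3.2, 0.2, 4.0]
finger_gap: -0.0002
```

Request:
{"name": "send_rows", "arguments": {"motion": [[0,0.1,0,0,0,0],[0,0.1,0,0,0,0]]}}

```text
time: 21.12
tool_pos: [0.5024, 0.2176, 0.1241]
eef_rot: [-1.571, -0.0, -1.5]
wrist_force: [-3.2, 0.3, 4.8]
finger_gap: 0.0003
```

Request:
{"name": "send_rows", "arguments": {"motion": [[0,0.1,0,0,0,0],[0,0.1,0,0,0,0]]}}

```text
time: 21.28
tool_pos: [0.5024, 0.2176, 0.1233]
eef_rot: [-1.571, -0.0, -1.5]
wrist_force: [-4.3, 0.4, 5.3]
finger_gap: -0.0
```

Request:
{"name": "send_rows", "arguments": {"motion": [[0,0.1,0,0,0,0],[0,0.1,0,0,0,0]]}}

```text
time: 21.45
tool_pos: [0.5024, 0.2176, 0.1224]
eef_rot: [-1.571, -0.0, -1.5]
wrist_force: [-5.2, -0.8, 6.0]
finger_gap: 0.0001
```

Request:
{"name": "send_rows", "arguments": {"motion": [[0,0.1,0,0,0,0],[0,0.1,0,0,0,0]]}}

```text
time: 21.62
tool_pos: [0.5024, 0.2176, 0.1216]
eef_rot: [-1.571, -0.0, -1.5]
wrist_force: [-4.5, -0.0, 8.1]
finger_gap: 0.0001
```

Request:
{"name": "send_rows", "arguments": {"motion": [[0,0.1,0,0,0,0],[0,0.1,0,0,0,0]]}}

```text
time: 21.78
tool_pos: [0.5024, 0.2176, 0.1208]
eef_rot: [-1.571, -0.0, -1.5]
wrist_force: [-5.5, -0.6, 9.1]
finger_gap: 0.0001
```

Request:
{"name": "send_rows", "arguments": {"motion": [[0,0.1,0,0,0,0],[0,0.1,0,0,0,0]]}}

```text
time: 21.95
tool_pos: [0.5024, 0.2176, 0.12]
eef_rot: [-1.571, -0.0, -1.5]
wrist_force: [-6.6, -1.8, 9.2]
finger_gap: 0.0002
```

Request:
{"name": "send_rows", "arguments": {"motion": [[0,0.1,0,0,0,0],[0,0.1,0,0,0,0]]}}

```text
time: 22.12
tool_pos: [0.5024, 0.2176, 0.119]
eef_rot: [-1.571, -0.0, -1.5]
wrist_force: [-6.1, -0.7, 7.9]
finger_gap: 0.0001
```

Request:
{"name": "send_rows", "arguments": {"motion": [[0,0.1,0,0,0,0],[0,0.1,0,0,0,0]]}}

```text
time: 22.28
tool_pos: [0.5024, 0.2176, 0.118]
eef_rot: [-1.571, -0.0, -1.5]
wrist_force: [-6.3, -0.7, 9.0]
finger_gap: 0.0001
```

Request:
{"name": "send_rows", "arguments": {"motion": [[0,0.1,0,0,0,0],[0,0.1,0,0,0,0]]}}

```text
time: 22.45
tool_pos: [0.5025, 0.2176, 0.1168]
eef_rot: [-1.571, -0.0, -1.5]
wrist_force: [-5.8, -0.9, 7.4]
finger_gap: -0.0001
```

Request:
{"name": "send_rows", "arguments": {"motion": [[0,0.1,0,0,0,0],[0,0.1,0,0,0,0]]}}

```text
time: 22.62
tool_pos: [0.5025, 0.2176, 0.1155]
eef_rot: [-1.571, -0.0, -1.5]
wrist_force: [-4.2, -1.1, 5.6]
finger_gap: 0.0001
```

Request:
{"name": "send_rows", "arguments": {"motion": [[0,0.1,0,0,0,0],[0,0.1,0,0,0,0],[0,0.1,0,0,0,0]]}}

```text
time: 22.87
tool_pos: [0.5025, 0.2176, 0.1143]
eef_rot: [-1.571, -0.0, -1.5]
wrist_force: [-3.1, 0.5, 5.0]
finger_gap: 0.0002
```

Request:
{"name": "send_rows", "arguments": {"motion": [[0,0.1,0,0,0,0],[0,0.1,0,0,0,0],[0,0.1,0,0,0,0]]}}

```text
time: 23.12
tool_pos: [0.5026, 0.2176, 0.1133]
eef_rot: [-1.571, 0.0, -1.5]
wrist_force: [-3.9, -1.1, 4.6]
finger_gap: 0.0
```

Request:
{"name": "send_rows", "arguments": {"motion": [[0,0.05,0,0,0,0],[0,0.05,0,0,0,0],[0,0.05,0,0,0,0]]}}

```text
time: 23.37
tool_pos: [0.5026, 0.2176, 0.1129]
eef_rot: [-1.571, 0.0, -1.5]
wrist_force: [-2.3, -1.2, 4.6]
finger_gap: 0.0004
```

Request:
{"name": "send_rows", "arguments": {"motion": [[0,0.05,0,0,0,0],[0,0.05,0,0,0,0],[0,0.05,0,0,0,0]]}}

```text
time: 23.62
tool_pos: [0.5026, 0.2176, 0.1124]
eef_rot: [-1.571, 0.0, -1.5]
wrist_force: [-3.1, -0.5, 4.7]
finger_gap: 0.0
```

Request:
{"name": "send_rows", "arguments": {"motion": [[0,0.05,0,0,0,0],[0,0.05,0,0,0,0],[0,0.05,0,0,0,0]]}}

```text
time: 23.87
tool_pos: [0.5027, 0.2176, 0.112]
eef_rot: [-1.57, 0.0, -1.5]
wrist_force: [-3.3, -0.5, 5.2]
finger_gap: 0.0001
```

The fourth drop has finished and the force is just rising again. I'll add 0.5 mm for margin (the next peak is about 5 mm away), hold, and check.

Request:
{"name": "send_rows", "arguments": {"motion": [[0,0.05,0,0,0,0],[0,0.05,0,0,0,0],[0,0.05,0,0,0,0],[0,0.05,0,0,0,0]]}}

```text
time: 24.2
tool_pos: [0.5027, 0.2176, 0.1116]
eef_rot: [-1.57, -0.0, -1.5]
wrist_force: [-2.7, 0.2, 6.0]
finger_gap: 0.0001
```

```bash
python3 - <<'E'
from h import *
im,d=vision.camera('side'); cv2.imwrite('pics/s5.png',im)
im,d=vision.camera('top'); m=vision.camera_model('top')
for t in ['knob','lock','dish','bottle','jar']:
    for q in spotter.look_for('top',t)[:1]:
        r=q['at']; print(t,round(q['score'],2),np.round(r),world(0,m,r,d[int(r[0]),int(r[1])]).round(3))
s=ctrl.sense(); print(s['time'],s['tool_pos'],s['wrist_force'])
E
```

```text
knob 0.84 [299. 495.] [ 0.516 -0.305  0.087]
lock 0.67 [292. 473.] [ 0.528 -0.271  0.072]
dish 0.97 [201. 209.] [0.689 0.216 0.016]
bottle 0.91 [169. 328.] [ 0.73  -0.008  0.112]
jar 0.9 [376. 320.] [ 0.373 -0.009  0.053]
24.55 [0.50272349 0.21766124 0.11163943] [-3.06038867 -1.56955849  4.73205906]
```

View pics/s5.png

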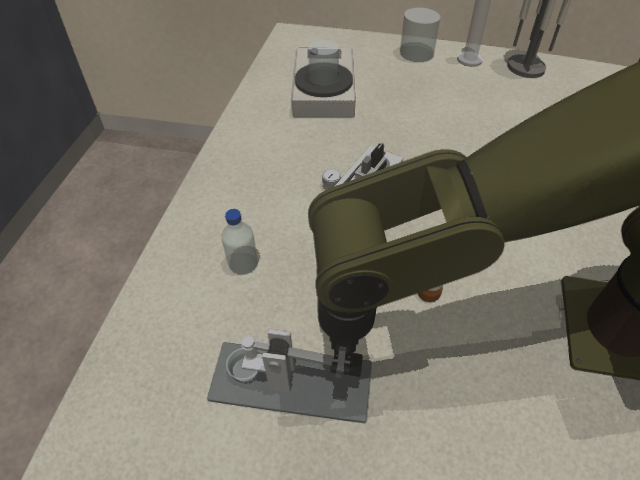

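The side view shows the fingertips on the pressed paddle at (360,345). The dish (365,243), bottle (245,238) and jar (292,430) are where they were. Handing in.

```bash
python3 -c "
from cell import ctrl; print(ctrl.job_done()); s=ctrl.sense(); print(s['time'],s['tool_pos'],s['wrist_force'])"
```

```text
the job is handed in; nothing more can be done
None
the job is handed in; nothing more can be done
```

The knob is at its mark, the fork lock is home, and the lever is held down at the fourth click. I handed the job in at about 24.6 s of the 72 s allowed; the hand-in reports no verdict.

- **Knob:** I turned it about 48° clockwise. The bar then lay along the block to within about 1°.
- **Fork lock:** I pulled it about 41 mm until it hit its stop, with the force rising to 13 N. Afterwards the tab measured 51 mm from the knob axis (nominal 52 mm), and both tines sat either side of the bar.
- **Lever:** I pressed the paddle down with shut fingertips and felt four swells and drops in the force. The drops ended at tool heights of about 150.5, 137, 125 and 113 mm. I am holding at 111.6 mm with about 5 N, just after the force began to rise again. That is roughly 5 mm short of the fifth swell.
- **Dish, bottle and jar:** they had not moved in the last pictures.

The wrist and top cameras disagreed by 3–4 mm along the regulator's length. The forces felt while gripping the knob fitted the wrist camera better. The grips and the fit tolerated that difference.

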